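# Put the full tea caddy away under the shelf

### The job

Of the three identical tea caddies on the worktop only one is full, which you can tell only by its weight: find it and put it away upright in the free lane of the wooden rack, pushed right back under the shelf until it touches the rear panel. Leave the two started caddies standing on the worktop clear of the rack, tip no caddy over, and do not disturb the tumbler, the teaspoon or the small shaker standing beside them.

Things in the scene. Friction and masses are not known exactly. Their poses are not given: they have to be found in the camera images.
- caddy_1: one of three identical closed tea caddies: round grey tin, body 68 mm across, 120 mm high; fixed lid 70 mm across, 82 to 107 mm up, with a 20 mm wide knob from there to the top. Origin: centre of its underside, z up; yaw does not matter. Alike to the eye: the full one weighs 0.65 to 0.9 kg, each started one 0.2 to 0.4 kg; which is full changes from run to run
- caddy_2: one of three identical closed tea caddies: round grey tin, body 68 mm across, 120 mm high; fixed lid 70 mm across, 82 to 107 mm up, with a 20 mm wide knob from there to the top. Origin: centre of its underside, z up; yaw does not matter. Alike to the eye: the full one weighs 0.65 to 0.9 kg, each started one 0.2 to 0.4 kg; which is full changes from run to run
- caddy_3: one of three identical closed tea caddies: round grey tin, body 68 mm across, 120 mm high; fixed lid 70 mm across, 82 to 107 mm up, with a 20 mm wide knob from there to the top. Origin: centre of its underside, z up; yaw does not matter. Alike to the eye: the full one weighs 0.65 to 0.9 kg, each started one 0.2 to 0.4 kg; which is full changes from run to run
- rack: fixed rack of pale wood, 240 deep (its x, open front at -x), 206 mm wide (y), origin: centre of its underside. On a 14 mm base board two lanes run along x, each 82 mm wide between low rails (tops 44 mm above the worktop). The rear panel's face is at x = +110 mm. The left lane (y = +46) holds a fixed food tin; the right lane (y = -46 mm) is free
- shelf_edge (a point): middle of the lower front edge of the rack's shelf, 157 mm above the worktop, over the free lane; axes as the rack's. The shelf covers the rear of both lanes, from here 94 mm back; in front of it they are open above. Shelf top 171 mm, wire rail on it to 194 mm, small jars on it to 277 mm, standing 30 mm or more behind this edge
- bay_home (a point): point on the floor of the free lane (14 mm above the worktop), axes as the rack's: centre of a caddy's underside when it touches the rear panel. The caddy's near side is then 14 mm behind the shelf's edge, so it cannot be set there from above; pushed from the front by something leaning in under the shelf it slides along the lane's rails (about 2 to 7 N)
- bay_mouth (a point): point on the floor of the free lane, 120 mm in front of bay_home, axes as the rack's: a caddy set down here stands in the open front of the lane, its far side 36 mm short of the shelf's edge. Overhead hangs a wall cabinet: its front 0.55 m ahead of the robot's base axis, its underside 463 mm above the worktop, along the whole rear of the work; keep the wrist below or in front of it
- tumbler: glass tumbler, 80 mm across, 91 mm high, standing on the worktop behind the caddies; origin at the centre of its underside; to be left alone
- teaspoon: teaspoon, 133x29x11 mm, lying on the worktop behind the caddies, its length along its own x; to be left alone
- pepper_shaker: small shaker, 44 mm across, 90 mm high, standing on the worktop behind the caddies; origin at the centre of its underside; to be left alone

How it is judged:
By the outcome, as a careful person would: the job done as asked, in the order asked, and still so for the second after the job is handed in, with the robot touching nothing.
It also fails if it takes over 72 s, if anything falls off the work surface, if the arm or the gripper's body presses on something with over 40 N, if the wrist force passes 120 N, or if a joint passes its speed limit or range.

### The arm

A 7-joint arm with a two-finger parallel gripper is mounted at the origin on a cart in front of the work surface, level with it; the furniture and walls round the work are solid. World frame = base frame: x ahead of the robot, y to its left, z up, the work surface at z = 0. Lengths are in m, angles in rad, forces in N, time in s.
With the tool pointing down it reaches from about 0.4 to 0.875 m from the base axis. Payload 19.3 kg.
Tool frame: the origin (TCP) lies midway between the tips of the shut fingers; the grasp point (between the pads) lies 19 mm behind it; z points along the fingers, y is the line along which they close (so a half turn about z gives the same grasp; the last joint's range is limited). The gripper opens to 85 mm and grips with 20 to 120 N. Pads are 22 mm wide; open, the fingers measure 114 mm over their backs; the gripper's body (76 mm by 85 mm) begins 54 mm behind the grasp point. The pads swing forward as they close: fully open they stand 13 mm farther back than shut.
Start: joints at [1.032, 0.521, -0.036, 1.599, 0.021, 1.021, -0.113], TCP at [0.282, -0.558, 0.231] pointing down, gripper open.
Joint ranges: [-2.91, 2.91], [-0.3, 2.13], [-1.5, 1.42], [0.17, 2.43], [-1.26, 4.41], [0.16, 1.93], [-2.52, 2.52]. Speed limits (rad/s): [1.89, 1.89, 2.39, 2.39, 3.01, 3.01, 3.01].

### API

Orientations are given as a 3x3 rotation matrix whose columns are the frame's x, y, z axes.
In Python, from cell import arm, optics, workorder gives the robot as it stands.
- The arm moves only by the shell command python3 -m creep 'ROWS' [FORCE]. ROWS is a JSON object whose one key "increments" holds a list of rows, each an object of numbers: "tx", "ty", "tz": the shift along the tool's x, y, z in units of 50 mm (1.0 is 50 mm); "rx", "ry", "rz": the turn, a rotation vector about the tool's x, y, z in units of 6 degrees (1.0 is 6 degrees); "gripper": the finger opening in mm, from 0 to 85.4. In form: {"increments": [{"tx": .., "ty": .., "tz": .., "rx": .., "ry": .., "rz": .., "gripper": ..}, ...]}. A call has 1 to 8 rows; each row shifts and turns the commanded pose from where the row before left it, along the tool's axes as they then stand; what a row does not reach is not made up. A row lasts 1/10 s, in which the tool goes at most 50 mm and 8.59 degrees, less where a joint would pass 70% of its speed; a pose out of reach is approached as far as the arm can. A call is refused whole if a number of a shift passes 1 or a number of a turn 1, either way. A call with a gripper value outside its range is refused whole. The fingers move at their own pace and stop on an object; FORCE is the grip in N (left out, the last holds). Time passes only in rows, so rows that do not move let the fingers close. It gives the time, the measured TCP pose, the force, the opening and the grip force at its end, in the units of the state.
- arm.read_state(): the state, without advancing time (a new reading comes with each control period).
- optics.get_image(name): name is "scene" or "top" or "wrist"; returns (picture, depth): 384x512x3 uint8, red, green, blue; 384x512 float32, m along the optical axis (not along the pixel's ray), 0 where there is no reading.
- optics.camera_info(name): a dict with "camera_matrix" (3x3 intrinsics, pixels), "extrinsics" (4x4, takes a point from camera to world coordinates). Camera axes: x right, y down, z forward; pixel columns grow to the right and rows downward; lengths in m; the calibration is good to about 2 mm. A picture is of the moment at which its call begins: read the wrist's pose just before it. camera_info takes no time and is no camera call; for the wrist camera it gives the pose at the moment of the call.
- workorder.hand_in(): hands the job in; it is judged then, once.
The state is a dict: "t": time; "q": joint angles; "dq": joint speeds; "joint_torque": joint torques, N m; "tool_pos": TCP position; "eef_rot": TCP orientation; "contact_force": force on the tool from outside, world axes, zero at the start; "ft_torque": the same for the moment, N m; "gripper_width": finger opening in m; "grip_force": force on a finger pad.
Only numpy, scipy, OpenCV 4.12 (cv2) and the standard library are available. Lean on these libraries where they do the work, as an engineer would, in place of code of your own. Each camera call takes 0.05 s, during which the arm holds its last target. There are 200 camera calls.

## Working session

There is one attempt and no reset: what is moved stays moved. The work goes in short steps, Python scripts to look and compute and a shell command to move; the robot and the scene stay as the last step left them, time stands still between calls to the robot, and variables do not carry over. Pictures are saved under pics/ and viewed, at most 12 in all, crops included, and the job is handed in when it is done.

```bash
ls; mkdir -p pics; python3 - <<'E'
from cell import arm, optics
import cv2, numpy as np
s=arm.read_state(); print(s)
for n in ("scene","top"):
    p,d=optics.get_image(n); c=optics.camera_info(n)
    cv2.imwrite(f"pics/{n}0.png",p[:,:,::-1]); np.savez(f"{n}0.npz",p=p,d=d,K=c["camera_matrix"],T=c["extrinsics"])
    print(n,np.round(c["camera_matrix"],1).tolist(),np.round(c["extrinsics"],3).tolist(), (d>0).mean())
E
```

```text
pics
{'t': 0.0, 'q': array([ 1.03181039,  0.52203315, -0.03631265,  1.60002226,  0.02120185,
        1.02108775, -0.11281129]), 'dq': array([-0.00018265, -0.00026159, -0.00023903,  0.00050054, -0.00040631,
       -0.00057293, -0.00028244]), 'joint_torque': array([ 2.33920626e-03, -9.27095532e+01,  1.98043540e+00, -3.69914460e+01,
        1.79577334e-02,  8.29800905e-03,  2.65276270e-05]), 'tool_pos': array([ 0.28217911, -0.557286  ,  0.23070887]), 'eef_rot': array([[ 8.92132264e-01,  4.51773898e-01, -6.07257304e-04],
       [ 4.51774297e-01, -8.92131714e-01,  9.94785247e-04],
       [-9.23354910e-05, -1.16182326e-03, -9.99999321e-01]]), 'contact_force': array([ 0.60886482, -0.11994597, -0.06606737]), 'ft_torque': array([ 0.01048217,  0.02489051, -0.01051056]), 'grip_force': 0.0, 'gripper_width': 0.0854122703418596}
scene [[418.3, 0.0, 255.3], [0.0, 418.3, 192.8], [0.0, 0.0, 1.0]] [[-0.801, -0.271, 0.534, -0.07], [-0.598, 0.326, -0.732, 0.833], [0.024, -0.905, -0.424, 0.601], [0.0, 0.0, 0.0, 1.0]] 0.9957173665364584
top [[446.4, 0.0, 258.0], [0.0, 446.4, 192.3], [0.0, 0.0, 1.0]] [[-0.009, -0.992, 0.123, 0.388], [-1.0, 0.011, 0.009, 0.036], [-0.01, -0.123, -0.992, 1.238], [0.0, 0.0, 0.0, 1.0]] 0.9963175455729166
```

View pics/scene0.png

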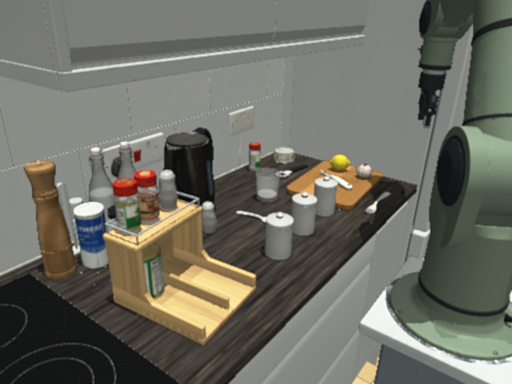

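View pics/top0.png

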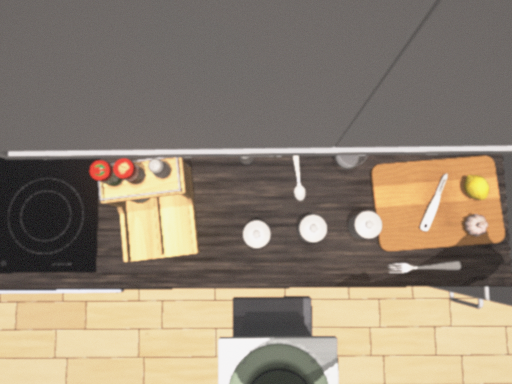

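The scene view shows the rack with its open lane at about (190,290), and the caddies at (278,235), (304,213) and (325,196). In the top view the lids are at (257,234), (313,228) and (368,224), and the free lane is at (178,225). Next I'll measure these from the depth clouds of both views.

```bash
cat > h.py <<'E'
import numpy as np, cv2
def cloud(n):
    f=np.load(n); d=f["d"]; K=f["K"]; v,u=np.mgrid[:384,:512]
    P=np.stack([(u-K[0,2])/K[0,0]*d,(v-K[1,2])/K[1,1]*d,d],-1)@f["T"][:3,:3].T+f["T"][:3,3]
    P[d==0]=np.nan
    return f["p"],P
E
python3 - <<'E'
from h import *
pt,T=cloud("top0.npz"); ps,S=cloud("scene0.npz")
for (u,v),(us,vs) in zip([(257,234),(313,228),(368,224)],[(278,235),(304,213),(325,196)]):
    c=T[v,u]
    for nm,P in(("top",T),("scene",S)):
        near=np.hypot(P[...,0]-c[0],P[...,1]-c[1])<.06
        z=P[...,2]
        m=near&(z>.095)&(z<.112); k=near&(z>.114)
        (x,y),r=cv2.minEnclosingCircle(P[m][:,:2].astype(np.float32))
        print(nm,"lid",round(x,4),round(y,4),"r",round(r,4),"z",np.nanmedian(z[m]).round(4),"knob",P[k].mean(0).round(4),k.sum(),"zmax",z[near].max().round(4))
# rack
for nm,P in(("top",T),("scene",S)):
    z=P[...,2]; reg=(P[...,1]>.1)&(P[...,1]<.55)&(P[...,0]>.3)&(P[...,0]<.8)
    for lo,hi in((.008,.02),(.038,.05),(.164,.176),(.185,.2)):
        m=reg&(z>lo)&(z<hi)
        if m.sum()<10: continue
        q=P[m]; (c,s,a)=cv2.minAreaRect(q[:,:2].astype(np.float32))
        print(nm,lo,m.sum(),"z",np.median(q[:,2]).round(4),np.round(c,4),np.round(s,4),round(a,1),np.round(cv2.boxPoints((c,s,a)),3).tolist())
# others
for n,(u,v) in dict(tumbler=(350,160),spoon=(300,190),shaker=(247,158)).items(): print(n,T[v,u].round(3))
z=S[...,2]
for (u,v) in ((208,210),(267,180),(250,215)): print(S[v,u].round(3))
a=cv2.resize(pt[145:275,85:215],None,fx=4,fy=4,interpolation=2); b=cv2.resize(ps[160:345,90:265],None,fx=2.8,fy=2.8)
b=b[:520,:280*2]; h=max(len(a),len(b)); 
cv2.imwrite("pics/c1.png",cv2.resize(a,(500,500))[:,:,::-1])
E
```

```text
top lid 0.4229 0.0511 r 0.0349 z 0.1039 knob [0.4234 0.0515 0.1175] 38 zmax 0.1227
scene lid 0.4224 0.0547 r 0.0352 z 0.1029 knob [0.4217 0.055  0.1162] 23 zmax 0.1194
top lid 0.4361 -0.0925 r 0.035 z 0.1038 knob [ 0.4359 -0.0923  0.1169] 39 zmax 0.122
scene lid 0.4361 -0.0908 r 0.0361 z 0.1025 knob [ 0.4352 -0.0885  0.1165] 16 zmax 0.1191
top lid 0.4437 -0.2326 r 0.0352 z 0.1037 knob [ 0.4445 -0.2323  0.1173] 45 zmax 0.123
scene lid 0.4446 -0.2297 r 0.0358 z 0.1027 knob [ 0.4419 -0.2285  0.1166] 13 zmax 0.1197
top 0.008 3778 z 0.0141 [0.4808 0.3405] [0.4232 0.3135] 89.1 [[0.32100000977516174, 0.13199999928474426], [0.6340000033378601, 0.12600000202655792], [0.640999972820282, 0.550000011920929], [0.328000009059906, 0.5550000071525574]]
top 0.038 727 z 0.0432 [0.4819 0.32  ] [0.234  0.1988] 6.3 [[0.35499998927116394, 0.4059999883174896], [0.37599998712539673, 0.20800000429153442], [0.609000027179718, 0.23399999737739563], [0.5870000123977661, 0.4320000112056732]]
top 0.164 1723 z 0.1711 [0.5551 0.3273] [0.0916 0.2046] 6.4 [[0.49799999594688416, 0.42399999499320984], [0.52100002765655
[... 726 characters left out ...]
.8019999861717224, 0.4690000116825104], [0.4480000138282776, 0.6209999918937683]]
scene 0.164 1721 z 0.1703 [0.6551 0.3346] [0.2936 0.2367] 6.2 [[0.4970000088214874, 0.43700000643730164], [0.5220000147819519, 0.20100000500679016], [0.8140000104904175, 0.2329999953508377], [0.7879999876022339, 0.46799999475479126]]
scene 0.185 1019 z 0.1925 [0.6544 0.3282] [0.2873 0.2581] 4.6 [[0.5009999871253967, 0.4449999928474426], [0.5220000147819519, 0.18799999356269836], [0.8080000281333923, 0.210999995470047], [0.7870000004768372, 0.46799999475479126]]
tumbler [ 0.628 -0.209  0.014]
spoon [ 0.548 -0.07  -0.003]
shaker [0.623 0.075 0.081]
[0.629 0.092 0.072]
[ 0.616 -0.166  0.08 ]
[ 0.605 -0.067 -0.   ]
```

View pics/c1.png

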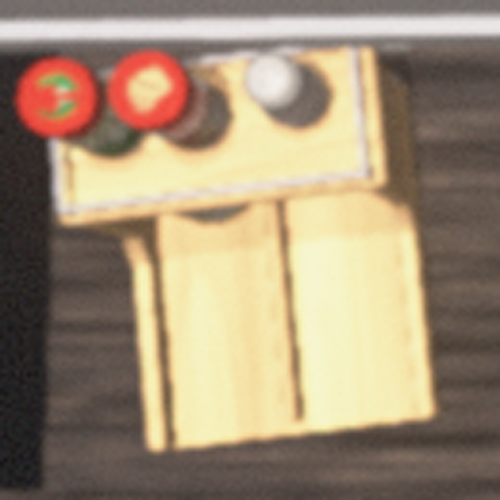

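Measured heights agree with the given ones: lids at about 0.104, knobs 0.12, rails 0.043, shelf 0.171. I take the rack centre as (0.482, 0.320) with yaw 6.4°. First I'll line the tool yaw up with the rack (+20.5° about tool z) and go to the nearest caddy.

```bash
cat > go.py <<'E'
import sys,numpy as np
from cell import arm, optics
s=arm.read_state(); R=np.array(s["eef_rot"]); p=np.array(s["tool_pos"])
print("t",round(s["t"],2),"p",p.round(4),"F",np.round(s["contact_force"],2),"w",round(s["gripper_width"],4),"g",round(s["grip_force"],1),"yaw",np.degrees(np.arctan2(R[1,0],R[0,0])).round(2),"zax",R[:,2].round(3))
if len(sys.argv)>1: print("units",(R.T@(np.array(eval(sys.argv[1]))-p)/.05).round(3))
E
python3 -m creep '{"increments":[{"rz":0.86},{"rz":0.86},{"rz":0.85},{"rz":0.85},{},{}]}'
python3 go.py "[.4436,-.2312,.231]"
python3 - <<'E'
from cell import arm,optics
import numpy as np
s=arm.read_state();c=optics.camera_info("wrist");T=np.array(c["extrinsics"]);R=np.array(s["eef_rot"])
print("cam in tool",(R.T@(T[:3,3]-s["tool_pos"])).round(3),(R.T@T[:3,:3]).round(2).tolist(),s["q"].round(2))
E
```

```text
t 0.1 p [ 0.2822 -0.5573  0.2308] F [-0.68  0.11  0.16] w 0.0851 g 0.0 yaw 26.86 zax [-0.     0.001 -1.   ]
units [ 5.826 -4.361  0.   ]
cam in tool [ 0.068  0.    -0.143] [[0.0, -0.96, -0.27], [1.0, 0.0, -0.0], [0.0, -0.27, 0.96]] [ 1.03  0.52 -0.04  1.6   0.02  1.02 -0.11]invalid input
```

```bash

python3 -m creep '{"increments":[{"tx":0,"ty":0,"tz":0,"rx":0,"ry":0,"rz":-1,"gripper":85},{"tx":0,"ty":0,"tz":0,"rx":0,"ry":0,"rz":-1,"gripper":85}]}' | head -c 600
echo; python3 -m creep '{"increments":[{"rz":-1},{"rz":-1},{"rz":-1},{"rz":-1},{"tx":0},{"tx":0}]}' | tail -c 300
python3 go.py "[.4436,-.2312,.231]"
```

```text
t: 0.3
tool_pos: [0.2824, -0.5573, 0.231]
eef_rot: [[0.776, 0.631, -0.0], [0.631, -0.776, 0.001], [0.0, -0.001, -1.0]]
contact_force: [-0.3, -0.1, -0.1]
gripper_width: 0.0846
grip_force: 0.0

t 0.3 p [ 0.2824 -0.5573  0.231 ] F [-0.3  -0.1  -0.11] w 0.0846 g 0.0 yaw 39.1 zax [-0.     0.001 -1.   ]
units [ 6.616e+00 -3.028e+00  1.000e-03]invalid input
```

```bash

python3 -m creep '{"increments":[{"tx":0.82,"ty":-0.38,"tz":0,"rx":0,"ry":0,"rz":0,"gripper":85},{"tx":0.82,"ty":-0.38,"tz":0,"rx":0,"ry":0,"rz":0,"gripper":85},{"tx":0.82,"ty":-0.38,"tz":0,"rx":0,"ry":0,"rz":0,"gripper":85},{"tx":0.82,"ty":-0.38,"tz":0,"rx":0,"ry":0,"rz":0,"gripper":85},{"tx":0.82,"ty":-0.38,"tz":0,"rx":0,"ry":0,"rz":0,"gripper":85},{"tx":0.82,"ty":-0.38,"tz":0,"rx":0,"ry":0,"rz":0,"gripper":85},{"tx":0.82,"ty":-0.38,"tz":0,"rx":0,"ry":0,"rz":0,"gripper":85},{"tx":0.82,"ty":-0.38,"tz":0,"rx":0,"ry":0,"rz":0,"gripper":85}]}' >/dev/null
python3 -m creep '{"increments":[{"tx":0,"ty":0,"tz":0,"rx":0,"ry":0,"rz":0,"gripper":85},{"tx":0,"ty":0,"tz":0,"rx":0,"ry":0,"rz":0,"gripper":85}]}' >/dev/null
python3 go.py "[.4436,-.2312,.066]"
python3 - <<'E'
from cell import optics
import cv2,numpy as np
c=optics.camera_info("wrist");p,d=optics.get_image("wrist");cv2.imwrite("pics/w1.png",p[:,:,::-1]);np.savez("w1.npz",p=p,d=d,K=c["camera_matrix"],T=c["extrinsics"])
from h import *
p,P=cloud("w1.npz");near=np.hypot(P[...,0]-.4436,P[...,1]+.2312)<.06;z=P[...,2]
m=near&(z>.095)&(z<.112);print(cv2.minEnclosingCircle(P[m][:,:2].astype(np.float32)),np.median(z[m]),P[near&(z>.115)].mean(0))
E
```

```text
t 1.3 p [ 0.4426 -0.2327  0.2312] F [ 0.01 -0.28 -0.68] w 0.0852 g 0.0 yaw 38.98 zax [-0.  0. -1.]
units [ 0.034 -0.01   3.303]
((0.4475580155849457, -0.23123697936534882), 0.03509356826543808) 0.10392418289041627 [ 0.45049425 -0.22477696  0.30052717]
```

View pics/w1.png

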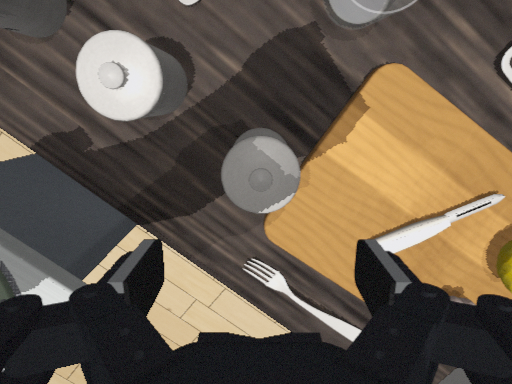

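The wrist view shows the caddy at pixel (261,175), centred between the fingers. The fork and the board are clear. Next I descend, grip and lift 20 mm.

```bash

python3 -m creep '{"increments":[{"tx":0.05,"ty":0,"tz":0.7,"rx":0,"ry":0,"rz":0,"gripper":85},{"tx":0,"ty":0,"tz":0.7,"rx":0,"ry":0,"rz":0,"gripper":85},{"tx":0,"ty":0,"tz":0.7,"rx":0,"ry":0,"rz":0,"gripper":85},{"tx":0,"ty":0,"tz":0.7,"rx":0,"ry":0,"rz":0,"gripper":85},{"tx":0,"ty":0,"tz":0.5,"rx":0,"ry":0,"rz":0,"gripper":85},{"tx":0,"ty":0,"tz":0,"rx":0,"ry":0,"rz":0,"gripper":85}]}' 50 >/dev/null
python3 go.py "[.4436,-.2312,.066]"
python3 -m creep '{"increments":[{"tx":0,"ty":0,"tz":0,"rx":0,"ry":0,"rz":0,"gripper":60},{"tx":0,"ty":0,"tz":0,"rx":0,"ry":0,"rz":0,"gripper":60},{"tx":0,"ty":0,"tz":0,"rx":0,"ry":0,"rz":0,"gripper":60},{"tx":0,"ty":0,"tz":0,"rx":0,"ry":0,"rz":0,"gripper":60},{"tx":0,"ty":0,"tz":0,"rx":0,"ry":0,"rz":0,"gripper":60},{"tx":0,"ty":0,"tz":0,"rx":0,"ry":0,"rz":0,"gripper":60}]}' 50 >/dev/null
python3 go.py
python3 -m creep '{"increments":[{"tx":0,"ty":0,"tz":-0.1,"rx":0,"ry":0,"rz":0,"gripper":60},{"tx":0,"ty":0,"tz":-0.2,"rx":0,"ry":0,"rz":0,"gripper":60},{"tx":0,"ty":0,"tz":-0.1,"rx":0,"ry":0,"rz":0,"gripper":60},{"tx":0,"ty":0,"tz":0,"rx":0,"ry":0,"rz":0,"gripper":60},{"tx":0,"ty":0,"tz":0,"rx":0,"ry":0,"rz":0,"gripper":60},{"tx":0,"ty":0,"tz":0,"rx":0,"ry":0,"rz":0,"gripper":60},{"tx":0,"ty":0,"tz":0,"rx":0,"ry":0,"rz":0,"gripper":60}]}' >/dev/null
python3 go.py
```

```text
t 1.95 p [ 0.4421 -0.2324  0.0637] F [ 0.04 -0.05  0.7 ] w 0.0848 g 0.0 yaw 38.76 zax [-0.005  0.002 -1.   ]
units [ 0.037  0.    -0.047]
t 2.55 p [ 0.445  -0.2326  0.0678] F [-2.3  -1.18 11.99] w 0.0664 g 57.4 yaw 38.82 zax [ 0.002 -0.001 -1.   ]
t 3.25 p [ 0.4442 -0.2318  0.086 ] F [ 0.26 -0.3  -1.83] w 0.0664 g 56.7 yaw 38.86 zax [-0.  0. -1.]
```

```bash

python3 - <<'E'
from cell import arm,optics
import cv2,numpy as np
p,d=optics.get_image("scene");f=np.load("scene0.npz")
cv2.imwrite("pics/s2.png",cv2.resize(p[120:270,230:430],(800,600))[:,:,::-1])
print([arm.read_state()["contact_force"].round(2).tolist() for _ in range(3)])
E
```

```text
[[0.64, 0.44, -2.83], [0.64, 0.44, -2.83], [0.64, 0.44, -2.83]]
```

View pics/s2.png

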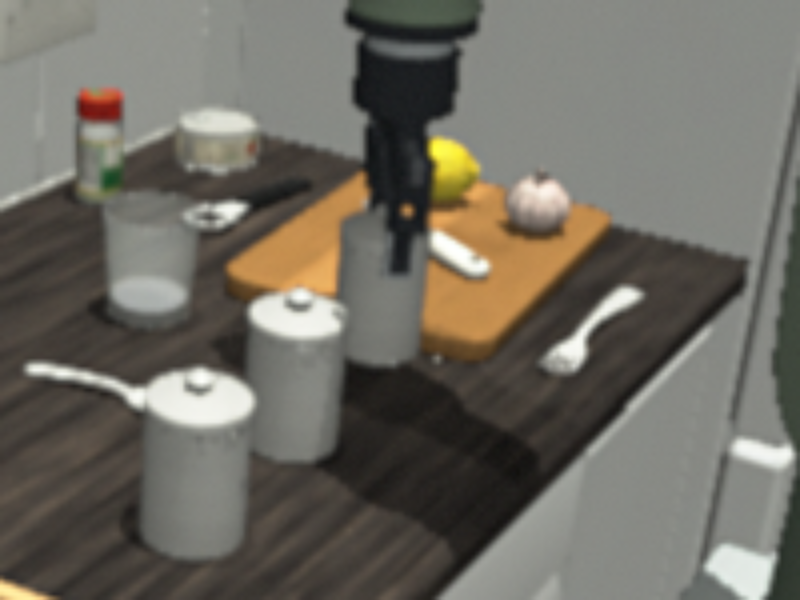

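The caddy in the gripper (at (385,280) in the crop) is clear of the worktop, and the force is only about 2–3 N, so it is a started one. I'll put it down and go to the next.

```bash

python3 -m creep '{"increments":[{"tx":0,"ty":0,"tz":0.15,"rx":0,"ry":0,"rz":0,"gripper":60},{"tx":0,"ty":0,"tz":0.12,"rx":0,"ry":0,"rz":0,"gripper":60},{"tx":0,"ty":0,"tz":0.06,"rx":0,"ry":0,"rz":0,"gripper":60},{"tx":0,"ty":0,"tz":0.04,"rx":0,"ry":0,"rz":0,"gripper":60},{"tx":0,"ty":0,"tz":0,"rx":0,"ry":0,"rz":0,"gripper":60}]}' >/dev/null
python3 go.py
python3 -m creep '{"increments":[{"tx":0,"ty":0,"tz":0,"rx":0,"ry":0,"rz":0,"gripper":85},{"tx":0,"ty":0,"tz":0,"rx":0,"ry":0,"rz":0,"gripper":85},{"tx":0,"ty":0,"tz":0,"rx":0,"ry":0,"rz":0,"gripper":85},{"tx":0,"ty":0,"tz":0,"rx":0,"ry":0,"rz":0,"gripper":85},{"tx":0,"ty":0,"tz":-0.5,"rx":0,"ry":0,"rz":0,"gripper":85},{"tx":0,"ty":0,"tz":-0.9,"rx":0,"ry":0,"rz":0,"gripper":85},{"tx":0,"ty":0,"tz":-0.8,"rx":0,"ry":0,"rz":0,"gripper":85},{"tx":0,"ty":0,"tz":-0.5,"rx":0,"ry":0,"rz":0,"gripper":85}]}' >/dev/null
python3 go.py
python3 -m creep '{"increments":[{"tx":0,"ty":0,"tz":0,"rx":0,"ry":0,"rz":-1,"gripper":85},{"tx":0,"ty":0,"tz":0,"rx":0,"ry":0,"rz":-1,"gripper":85},{"tx":0,"ty":0,"tz":0,"rx":0,"ry":0,"rz":-1,"gripper":85},{"tx":0,"ty":0,"tz":0,"rx":0,"ry":0,"rz":-1,"gripper":85},{"tx":0,"ty":0,"tz":0,"rx":0,"ry":0,"rz":-1,"gripper":85},{"tx":0,"ty":0,"tz":0,"rx":0,"ry":0,"rz":-1,"gripper":85},{"tx":0,"ty":0,"tz":0,"rx":0,"ry":0,"rz":-1,"gripper":85},{"tx":0,"ty":0,"tz":0,"rx":0,"ry":0,"rz":0,"gripper":85}]}' >/dev/null
python3 go.py "[.4362,-.0917,.2]"
```

```text
t 3.8 p [ 0.4441 -0.2317  0.0678] F [-2.63  1.49  3.11] w 0.0665 g 57.2 yaw 38.86 zax [-0.001  0.    -1.   ]
t 4.6 p [ 0.4449 -0.2321  0.2056] F [ 0.68  0.42 -0.51] w 0.0853 g 0.0 yaw 38.85 zax [ 0.002 -0.001 -1.   ]
t 5.4 p [ 0.4443 -0.2319  0.2027] F [-0.58 -0.2   0.54] w 0.0853 g 0.0 yaw 80.96 zax [-0.  0. -1.]
units [ 2.744 -0.6    0.056]
```

```bash

python3 -m creep '{"increments":[{"tx":0.5,"ty":-0.1,"tz":0,"rx":0,"ry":0,"rz":0,"gripper":85},{"tx":0.7,"ty":-0.2,"tz":0,"rx":0,"ry":0,"rz":0,"gripper":85},{"tx":0.7,"ty":-0.15,"tz":0,"rx":0,"ry":0,"rz":0,"gripper":85},{"tx":0.5,"ty":-0.1,"tz":0,"rx":0,"ry":0,"rz":0,"gripper":85},{"tx":0.34,"ty":-0.05,"tz":0,"rx":0,"ry":0,"rz":0,"gripper":85},{"tx":0,"ty":0,"tz":0,"rx":0,"ry":0,"rz":0,"gripper":85},{"tx":0,"ty":0,"tz":0,"rx":0,"ry":0,"rz":0,"gripper":85}]}' >/dev/null
python3 go.py "[.4362,-.0917,.0665]"
python3 - <<'E'
from cell import optics
from h import *
c=optics.camera_info("wrist");p,d=optics.get_image("wrist");np.savez("w2.npz",p=p,d=d,K=c["camera_matrix"],T=c["extrinsics"])
p,P=cloud("w2.npz");z=P[...,2]
for x,y in((.4362,-.0917),(.423,.053)):
  near=np.hypot(P[...,0]-x,P[...,1]-y)<.06
  m=near&(z>.095)&(z<.112);print(m.sum(),m.any() and cv2.minEnclosingCircle(P[m][:,:2].astype(np.float32)))
E
```

```text
t 6.1 p [ 0.4365 -0.092   0.2028] F [-1.44 -0.96 -0.56] w 0.0854 g 0.0 yaw 80.76 zax [ 0. -0. -1.]
units [ 0.006 -0.008  2.727]
5353 ((0.43939512968063354, -0.09027869999408722), 0.03485604748129845)
3282 ((0.4248385429382324, 0.045001063495874405), 0.0339650921523571)
```

```bash

python3 -m creep '{"increments":[{"tx":0,"ty":0,"tz":0.7,"rx":0,"ry":0,"rz":0,"gripper":85},{"tx":0,"ty":0,"tz":0.7,"rx":0,"ry":0,"rz":0,"gripper":85},{"tx":0,"ty":0,"tz":0.7,"rx":0,"ry":0,"rz":0,"gripper":85},{"tx":0,"ty":0,"tz":0.4,"rx":0,"ry":0,"rz":0,"gripper":85},{"tx":0,"ty":0,"tz":0.2,"rx":0,"ry":0,"rz":0,"gripper":85},{"tx":0,"ty":0,"tz":0,"rx":0,"ry":0,"rz":0,"gripper":85}]}' 50 >/dev/null
python3 go.py
python3 -m creep '{"increments":[{"tx":0,"ty":0,"tz":0,"rx":0,"ry":0,"rz":0,"gripper":60},{"tx":0,"ty":0,"tz":0,"rx":0,"ry":0,"rz":0,"gripper":60},{"tx":0,"ty":0,"tz":0,"rx":0,"ry":0,"rz":0,"gripper":60},{"tx":0,"ty":0,"tz":0,"rx":0,"ry":0,"rz":0,"gripper":60},{"tx":0,"ty":0,"tz":0,"rx":0,"ry":0,"rz":0,"gripper":60},{"tx":0,"ty":0,"tz":0,"rx":0,"ry":0,"rz":0,"gripper":60}]}' 50 >/dev/null
python3 go.py
python3 -m creep '{"increments":[{"tx":0,"ty":0,"tz":-0.1,"rx":0,"ry":0,"rz":0,"gripper":60},{"tx":0,"ty":0,"tz":-0.2,"rx":0,"ry":0,"rz":0,"gripper":60},{"tx":0,"ty":0,"tz":-0.1,"rx":0,"ry":0,"rz":0,"gripper":60},{"tx":0,"ty":0,"tz":0,"rx":0,"ry":0,"rz":0,"gripper":60},{"tx":0,"ty":0,"tz":0,"rx":0,"ry":0,"rz":0,"gripper":60},{"tx":0,"ty":0,"tz":0,"rx":0,"ry":0,"rz":0,"gripper":60},{"tx":0,"ty":0,"tz":0,"rx":0,"ry":0,"rz":0,"gripper":60}]}' >/dev/null
python3 go.py
python3 -m creep '{"increments":[{"tx":0,"ty":0,"tz":0,"rx":0,"ry":0,"rz":0,"gripper":60},{"tx":0,"ty":0,"tz":0,"rx":0,"ry":0,"rz":0,"gripper":60}]}' >/dev/null
python3 go.py
```

```text
t 6.75 p [ 0.436  -0.0923  0.067 ] F [0.37 0.69 1.59] w 0.0851 g 0.0 yaw 80.78 zax [-0.002  0.    -1.   ]
t 7.35 p [ 0.4374 -0.0922  0.0692] F [ 0.78 -0.24  7.53] w 0.0661 g 53.5 yaw 80.82 zax [ 0.003 -0.001 -1.   ]
t 8.05 p [ 0.4364 -0.0918  0.0876] F [ 0.44 -0.47 -1.98] w 0.066 g 56.7 yaw 80.87 zax [-0.  0. -1.]
t 8.25 p [ 0.4365 -0.0918  0.0877] F [ 0.18 -0.24 -4.29] w 0.0663 g 56.7 yaw 80.86 zax [-0.  0. -1.]
```

```bash
for i in 1 2 3 4 5 6; do
python3 -m creep '{"increments":[{"tx":0,"ty":0,"tz":0,"rx":0,"ry":0,"rz":0,"gripper":60}]}' | grep contact; done
```

```text
contact_force: [0.9, 0.4, -3.3]
contact_force: [-0.2, 1.2, -1.8]
contact_force: [-0.4, -0.5, -3.5]
contact_force: [-1.3, 0.1, -3.3]
contact_force: [0.2, -0.2, -3.1]
contact_force: [-0.4, 0.2, -3.6]
```

Mean is about 3.1 N (0.3 kg), so this one is started too. The third should be the full one; I'll confirm by weight.

```bash

python3 -m creep '{"increments":[{"tx":0,"ty":0,"tz":0.15,"rx":0,"ry":0,"rz":0,"gripper":60},{"tx":0,"ty":0,"tz":0.12,"rx":0,"ry":0,"rz":0,"gripper":60},{"tx":0,"ty":0,"tz":0.06,"rx":0,"ry":0,"rz":0,"gripper":60},{"tx":0,"ty":0,"tz":0.04,"rx":0,"ry":0,"rz":0,"gripper":60},{"tx":0,"ty":0,"tz":0,"rx":0,"ry":0,"rz":0,"gripper":60}]}' >/dev/null
python3 go.py
python3 -m creep '{"increments":[{"tx":0,"ty":0,"tz":0,"rx":0,"ry":0,"rz":0,"gripper":85},{"tx":0,"ty":0,"tz":0,"rx":0,"ry":0,"rz":0,"gripper":85},{"tx":0,"ty":0,"tz":0,"rx":0,"ry":0,"rz":0,"gripper":85},{"tx":0,"ty":0,"tz":0,"rx":0,"ry":0,"rz":0,"gripper":85},{"tx":0,"ty":0,"tz":-0.5,"rx":0,"ry":0,"rz":0,"gripper":85},{"tx":0,"ty":0,"tz":-0.9,"rx":0,"ry":0,"rz":0,"gripper":85},{"tx":0,"ty":0,"tz":-0.8,"rx":0,"ry":0,"rz":0,"gripper":85},{"tx":0,"ty":0,"tz":-0.5,"rx":0,"ry":0,"rz":0,"gripper":85}]}' >/dev/null
python3 go.py
python3 -m creep '{"increments":[{"tx":0,"ty":0,"tz":0,"rx":0,"ry":0,"rz":-1,"gripper":85},{"tx":0,"ty":0,"tz":0,"rx":0,"ry":0,"rz":-1,"gripper":85},{"tx":0,"ty":0,"tz":0,"rx":0,"ry":0,"rz":-1,"gripper":85},{"tx":0,"ty":0,"tz":0,"rx":0,"ry":0,"rz":-1,"gripper":85},{"tx":0,"ty":0,"tz":0,"rx":0,"ry":0,"rz":-1,"gripper":85},{"tx":0,"ty":0,"tz":0,"rx":0,"ry":0,"rz":-1,"gripper":85},{"tx":0,"ty":0,"tz":0,"rx":0,"ry":0,"rz":-1,"gripper":85},{"tx":0,"ty":0,"tz":0,"rx":0,"ry":0,"rz":0,"gripper":85}]}' >/dev/null
python3 go.py "[.424,.0520,.2]"
```

```text
t 9.35 p [ 0.4363 -0.0917  0.0692] F [-2.2   0.92  1.36] w 0.066 g 56.7 yaw 80.87 zax [-0.001 -0.    -1.   ]
t 10.15 p [ 0.437  -0.0918  0.207 ] F [ 0.93 -0.69 -0.7 ] w 0.0845 g 0.0 yaw 80.86 zax [ 0.002 -0.    -1.   ]
t 10.95 p [ 0.4364 -0.0919  0.2042] F [-0.11  0.72 -0.19] w 0.0851 g 0.0 yaw 122.96 zax [-0.  0. -1.]
units [2.55  1.358 0.085]
```

```bash

python3 -m creep '{"increments":[{"tx":0.35,"ty":0.18,"tz":0,"rx":0,"ry":0,"rz":0,"gripper":85},{"tx":0.7,"ty":0.38,"tz":0,"rx":0,"ry":0,"rz":0,"gripper":85},{"tx":0.7,"ty":0.38,"tz":0,"rx":0,"ry":0,"rz":0,"gripper":85},{"tx":0.5,"ty":0.27,"tz":0,"rx":0,"ry":0,"rz":0,"gripper":85},{"tx":0.3,"ty":0.15,"tz":0,"rx":0,"ry":0,"rz":0,"gripper":85},{"tx":0,"ty":0,"tz":0,"rx":0,"ry":0,"rz":0,"gripper":85},{"tx":0,"ty":0,"tz":0,"rx":0,"ry":0,"rz":0,"gripper":85}]}' >/dev/null
python3 go.py "[.424,.0520,.0665]"
python3 - <<'E'
from cell import optics
from h import *
c=optics.camera_info("wrist");p,d=optics.get_image("wrist");np.savez("w3.npz",p=p,d=d,K=c["camera_matrix"],T=c["extrinsics"])
cv2.imwrite("pics/w3.png",p[:,:,::-1])
p,P=cloud("w3.npz");z=P[...,2]
for x,y in((.4362,-.0917),(.423,.053)):
  near=np.hypot(P[...,0]-x,P[...,1]-y)<.06
  m=near&(z>.095)&(z<.112);print(m.sum(),m.any() and cv2.minEnclosingCircle(P[m][:,:2].astype(np.float32)))
E
```

```text
t 11.65 p [0.4244 0.052  0.2043] F [ 0.04 -0.35 -0.25] w 0.0851 g 0.0 yaw 122.76 zax [-0. -0. -1.]
units [ 0.005 -0.006  2.756]
2903 ((0.43775472044944763, -0.0869523286819458), 0.034923847764730453)
5286 ((0.42600372433662415, 0.05372009426355362), 0.034967709332704544)
```

```bash

python3 -m creep '{"increments":[{"tx":0,"ty":0,"tz":0.7,"rx":0,"ry":0,"rz":0,"gripper":85},{"tx":0,"ty":0,"tz":0.7,"rx":0,"ry":0,"rz":0,"gripper":85},{"tx":0,"ty":0,"tz":0.7,"rx":0,"ry":0,"rz":0,"gripper":85},{"tx":0,"ty":0,"tz":0.4,"rx":0,"ry":0,"rz":0,"gripper":85},{"tx":0,"ty":0,"tz":0.2,"rx":0,"ry":0,"rz":0,"gripper":85},{"tx":0,"ty":0,"tz":0,"rx":0,"ry":0,"rz":0,"gripper":85}]}' 60 >/dev/null
python3 go.py
python3 -m creep '{"increments":[{"tx":0,"ty":0,"tz":0,"rx":0,"ry":0,"rz":0,"gripper":60},{"tx":0,"ty":0,"tz":0,"rx":0,"ry":0,"rz":0,"gripper":60},{"tx":0,"ty":0,"tz":0,"rx":0,"ry":0,"rz":0,"gripper":60},{"tx":0,"ty":0,"tz":0,"rx":0,"ry":0,"rz":0,"gripper":60},{"tx":0,"ty":0,"tz":0,"rx":0,"ry":0,"rz":0,"gripper":60},{"tx":0,"ty":0,"tz":0,"rx":0,"ry":0,"rz":0,"gripper":60}]}' 60 >/dev/null
python3 go.py
python3 -m creep '{"increments":[{"tx":0,"ty":0,"tz":-0.1,"rx":0,"ry":0,"rz":0,"gripper":60},{"tx":0,"ty":0,"tz":-0.2,"rx":0,"ry":0,"rz":0,"gripper":60},{"tx":0,"ty":0,"tz":-0.1,"rx":0,"ry":0,"rz":0,"gripper":60},{"tx":0,"ty":0,"tz":0,"rx":0,"ry":0,"rz":0,"gripper":60},{"tx":0,"ty":0,"tz":0,"rx":0,"ry":0,"rz":0,"gripper":60},{"tx":0,"ty":0,"tz":0,"rx":0,"ry":0,"rz":0,"gripper":60},{"tx":0,"ty":0,"tz":0,"rx":0,"ry":0,"rz":0,"gripper":60}]}' >/dev/null
python3 go.py
for i in 1 2 3 4; do
python3 -m creep '{"increments":[{"tx":0,"ty":0,"tz":0,"rx":0,"ry":0,"rz":0,"gripper":60}]}' | grep contact; done
```

```text
t 12.3 p [0.4241 0.0516 0.0686] F [0.39 0.07 0.8 ] w 0.0851 g 0.0 yaw 122.79 zax [-0.002 -0.    -1.   ]
t 12.9 p [0.4255 0.0522 0.0707] F [-1.03  0.97  8.52] w 0.0659 g 64.4 yaw 122.82 zax [ 0.003  0.    -1.   ]
t 13.6 p [0.4243 0.0522 0.0891] F [ 0.23 -0.27 -8.08] w 0.0662 g 69.9 yaw 122.86 zax [-0.001 -0.    -1.   ]
contact_force: [-0.0, -0.2, -8.1]
contact_force: [-0.3, -0.1, -8.0]
contact_force: [0.1, -0.0, -8.1]
contact_force: [-0.3, -0.3, -8.0]
```

8.05 N, about 0.82 kg: this is the full caddy. I'll lift it and turn the tool so that the camera faces away from the shelf (yaw 186.4°).

```bash

python3 -m creep '{"increments":[{"tx":0,"ty":0,"tz":-0.3,"rx":0,"ry":0,"rz":0,"gripper":60},{"tx":0,"ty":0,"tz":-0.4,"rx":0,"ry":0,"rz":0,"gripper":60},{"tx":0,"ty":0,"tz":-0.4,"rx":0,"ry":0,"rz":-0.5,"gripper":60},{"tx":0,"ty":0,"tz":-0.4,"rx":0,"ry":0,"rz":-1,"gripper":60},{"tx":0,"ty":0,"tz":-0.2,"rx":0,"ry":0,"rz":-1,"gripper":60},{"tx":0,"ty":0,"tz":0,"rx":0,"ry":0,"rz":-1,"gripper":60},{"tx":0,"ty":0,"tz":0,"rx":0,"ry":0,"rz":-1,"gripper":60},{"tx":0,"ty":0,"tz":0,"rx":0,"ry":0,"rz":-1,"gripper":60}]}' >/dev/null
python3 -m creep '{"increments":[{"tx":0,"ty":0,"tz":0,"rx":0,"ry":0,"rz":-1,"gripper":60},{"tx":0,"ty":0,"tz":0,"rx":0,"ry":0,"rz":-1,"gripper":60},{"tx":0,"ty":0,"tz":0,"rx":0,"ry":0,"rz":-1,"gripper":60},{"tx":0,"ty":0,"tz":0,"rx":0,"ry":0,"rz":-1,"gripper":60},{"tx":0,"ty":0,"tz":0,"rx":0,"ry":0,"rz":-1,"gripper":60},{"tx":0,"ty":0,"tz":0,"rx":0,"ry":0,"rz":-0.2,"gripper":60},{"tx":0,"ty":0,"tz":0,"rx":0,"ry":0,"rz":0,"gripper":60}]}' >/dev/null
python3 go.py "[.444,.270,.165]"; python3 -c "
from cell import arm;print(arm.read_state()['q'].round(2))"
```

```text
t 15.5 p [0.4243 0.052  0.1742] F [-0.3  -0.69 -8.08] w 0.0655 g 71.6 yaw -173.07 zax [-0.  0. -1.]
units [-0.917  4.28   0.185]
[ 0.49  0.43 -0.93  2.12  0.47  0.82  0.96]
```

```bash

python3 -m creep '{"increments":[{"tx":-0.1,"ty":0.35,"tz":0,"rx":0,"ry":0,"rz":0,"gripper":60},{"tx":-0.15,"ty":0.7,"tz":0,"rx":0,"ry":0,"rz":0,"gripper":60},{"tx":-0.15,"ty":0.7,"tz":0,"rx":0,"ry":0,"rz":0,"gripper":60},{"tx":-0.15,"ty":0.7,"tz":0,"rx":0,"ry":0,"rz":0,"gripper":60},{"tx":-0.15,"ty":0.7,"tz":0,"rx":0,"ry":0,"rz":0,"gripper":60},{"tx":-0.1,"ty":0.6,"tz":0,"rx":0,"ry":0,"rz":0,"gripper":60},{"tx":-0.1,"ty":0.35,"tz":0,"rx":0,"ry":0,"rz":0,"gripper":60},{"tx":0,"ty":0.15,"tz":0,"rx":0,"ry":0,"rz":0,"gripper":60}]}' >/dev/null
python3 -m creep '{"increments":[{"tx":0,"ty":0,"tz":0,"rx":0,"ry":0,"rz":0.1,"gripper":60},{"tx":0,"ty":0,"tz":0,"rx":0,"ry":0,"rz":0,"gripper":60}]}' >/dev/null
python3 go.py "[.444,.270,.085]"
python3 - <<'E'
from cell import optics,arm
from h import *
print(arm.read_state()['q'].round(2))
for n in("wrist","scene"):
  c=optics.camera_info(n);p,d=optics.get_image(n);np.savez(n[0]+"4.npz",p=p,d=d,K=c["camera_matrix"],T=c["extrinsics"])
  cv2.imwrite(f"pics/{n}4.png",p[:,:,::-1])
a=np.hstack([cv2.imread("pics/wrist4.png"),cv2.imread("pics/scene4.png")]);cv2.imwrite("pics/m4.png",cv2.resize(a,(800,300),interpolation=cv2.INTER_AREA))
E
```

```text
t 16.5 p [0.4429 0.2676 0.1741] F [ 0.25 -1.2  -8.01] w 0.0656 g 75.8 yaw -173.66 zax [-0.    -0.001 -1.   ]
units [-0.028  0.047  1.782]
[-0.02  0.56 -0.88  1.91  0.54  0.93  0.53]
```

View pics/m4.png

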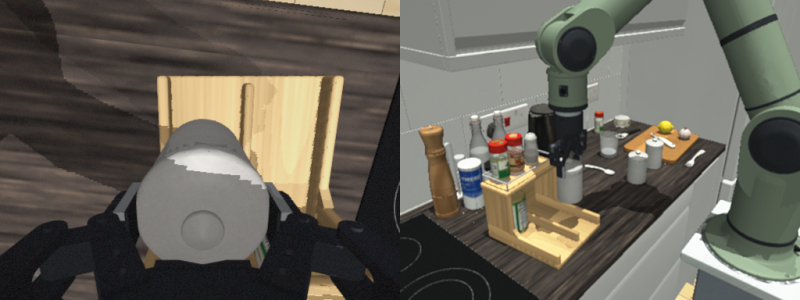

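The wrist view shows the three rails ahead of the held caddy (about (163,90), (248,110) and (337,120) in the half-scale picture). Next I'll measure the lane centre-line relative to the caddy in that same view.

```bash
python3 - <<'E'
from h import *
p,P=cloud("w4.npz"); z=P[...,2]
th=np.radians(6.4); ex=np.array([np.cos(th),np.sin(th)]); ey=np.array([-np.sin(th),np.cos(th)])
o=np.array([.444,.270])
X=(P[...,:2]-o)@ex; Y=(P[...,:2]-o)@ey
rail=(z>.036)&(z<.052)&(X<-.0)&(X>-.12)&(abs(Y)<.2)
print("rail z",np.median(z[rail]),rail.sum())
for lo,hi in((-.078,-.058),(-.056,-.036)):
    m=rail&(X>lo)&(X<hi); h,e=np.histogram(Y[m],bins=np.arange(-.07,.16,.003)); 
    print([(round(e[i],3),int(h[i])) for i in range(len(h)) if h[i]>5])
print("front X of rails",np.percentile(X[rail],[0.5,2]))
# yaw from rail line: edges of right rail
for a,b in((-.07,-.03),(.025,.065),(.11,.16)):
    m=rail&(Y>a)&(Y<b)
    if m.sum()>20:
        vx,vy,x0,y0=cv2.fitLine(P[m][:,:2].astype(np.float32),cv2.DIST_HUBER,0,.01,.01).ravel(); print(np.degrees(np.arctan2(vy,vx)),m.sum(),np.median(Y[m]))
lid=(z>.19)&(z<.23)&(np.hypot(X,Y)<.06); q=np.stack([X[lid],Y[lid]],1).astype(np.float32)
print("lid",cv2.minEnclosingCircle(q),np.median(z[lid]),np.percentile(z[lid],[5,50,95]))
E
```

```text
rail z 0.04338220632175094 3532
[(np.float64(-0.052), 20), (np.float64(-0.049), 55), (np.float64(-0.046), 65), (np.float64(-0.043), 61), (np.float64(-0.04), 45), (np.float64(0.041), 7), (np.float64(0.044), 28), (np.float64(0.047), 26), (np.float64(0.05), 17), (np.float64(0.134), 95), (np.float64(0.137), 77), (np.float64(0.14), 64), (np.float64(0.143), 46)]
[(np.float64(-0.052), 26), (np.float64(-0.049), 83), (np.float64(-0.046), 88), (np.float64(-0.043), 91), (np.float64(-0.04), 68), (np.float64(0.041), 36), (np.float64(0.044), 100), (np.float64(0.047), 83), (np.float64(0.05), 70), (np.float64(0.053), 10), (np.float64(0.134), 145), (np.float64(0.137), 98), (np.float64(0.14), 91), (np.float64(0.143), 65), (np.float64(0.146), 9)]
front X of rails [-0.07116394 -0.06957657]
6.0102386 1208 -0.043719778571858076
6.5116067 905 0.04757683009790995
6.3583117 1419 0.13875018239019157
lid ((-0.012721454724669456, -0.00020450912415981293), 0.05844169482588768) 0.2079874003571229 [0.2022044  0.2079874  0.22576352]
```

The lane centre agrees with my target to about 1–2 mm, and the rails lie at about 6.3°. Next I lower the caddy at bay_mouth.

```bash

python3 -m creep '{"increments":[{"tx":-0.05,"ty":0.065,"tz":0.2,"rx":0,"ry":0,"rz":0,"gripper":60},{"tx":0,"ty":0,"tz":0.4,"rx":0,"ry":0,"rz":0,"gripper":60},{"tx":0,"ty":0,"tz":0.4,"rx":0,"ry":0,"rz":0,"gripper":60},{"tx":0,"ty":0,"tz":0.4,"rx":0,"ry":0,"rz":0,"gripper":60},{"tx":0,"ty":0,"tz":0.25,"rx":0,"ry":0,"rz":0,"gripper":60},{"tx":0,"ty":0,"tz":0.1,"rx":0,"ry":0,"rz":0,"gripper":60},{"tx":0,"ty":0,"tz":0,"rx":0,"ry":0,"rz":0,"gripper":60}]}' >/dev/null
python3 go.py "[.445,.271,.083]"
python3 -m creep '{"increments":[{"tx":0,"ty":0,"tz":0.04,"rx":0,"ry":0,"rz":0,"gripper":60},{"tx":0,"ty":0,"tz":0.03,"rx":0,"ry":0,"rz":0,"gripper":60},{"tx":0,"ty":0,"tz":0,"rx":0,"ry":0,"rz":0,"gripper":60},{"tx":0,"ty":0,"tz":0,"rx":0,"ry":0,"rz":0,"gripper":60}]}' >/dev/null
python3 go.py "[.445,.271,.083]"
```

```text
t 17.3 p [0.445  0.272  0.0864] F [ 0.02 -0.7  -8.19] w 0.0657 g 75.8 yaw -173.55 zax [-0.001 -0.    -1.   ]
units [ 0.002 -0.021  0.068]
t 17.7 p [0.4457 0.2725 0.0848] F [-3.68 -2.65 13.51] w 0.0658 g 78.1 yaw -173.55 zax [ 0.002  0.    -1.   ]
units [ 0.017 -0.029  0.037]
```

The caddy stands on the lane floor: contact came at TCP z 0.085, as expected. Release it and rise.

```bash

python3 -m creep '{"increments":[{"tx":0,"ty":0,"tz":-0.03,"rx":0,"ry":0,"rz":0,"gripper":60},{"tx":0,"ty":0,"tz":0,"rx":0,"ry":0,"rz":0,"gripper":85},{"tx":0,"ty":0,"tz":0,"rx":0,"ry":0,"rz":0,"gripper":85},{"tx":0,"ty":0,"tz":0,"rx":0,"ry":0,"rz":0,"gripper":85},{"tx":0,"ty":0,"tz":0,"rx":0,"ry":0,"rz":0,"gripper":85},{"tx":0,"ty":0,"tz":0,"rx":0,"ry":0,"rz":0,"gripper":85}]}' >/dev/null
python3 go.py
python3 -m creep '{"increments":[{"tx":0,"ty":0,"tz":-0.3,"rx":0,"ry":0,"rz":0,"gripper":85},{"tx":0,"ty":0,"tz":-0.7,"rx":0,"ry":0,"rz":0,"gripper":85},{"tx":0,"ty":0,"tz":-0.8,"rx":0,"ry":0,"rz":0,"gripper":85},{"tx":0,"ty":0,"tz":-0.4,"rx":0,"ry":0,"rz":0,"gripper":85},{"tx":0,"ty":0,"tz":0,"rx":0,"ry":0,"rz":0,"gripper":85}]}' >/dev/null
python3 go.py
python3 - <<'E'
from cell import optics,arm
from h import *
for n in("wrist","top"):
  c=optics.camera_info(n);p,d=optics.get_image(n);np.savez(n[0]+"5.npz",p=p,d=d,K=c["camera_matrix"],T=c["extrinsics"])
  cv2.imwrite(f"pics/{n}5.png",p[:,:,::-1])
a=np.hstack([cv2.imread("pics/wrist5.png"),cv2.imread("pics/top5.png")]);cv2.imwrite("pics/m5.png",cv2.resize(a,(800,300),interpolation=cv2.INTER_AREA))
E
```

```text
t 18.3 p [0.4452 0.2722 0.0848] F [-0.6  -0.44  0.79] w 0.0847 g 0.0 yaw -173.54 zax [ 0.  0. -1.]
t 18.8 p [0.446  0.273  0.1984] F [-0.24  0.33 -0.37] w 0.085 g 0.0 yaw -173.55 zax [ 0.004  0.002 -1.   ]
```

View pics/m5.png

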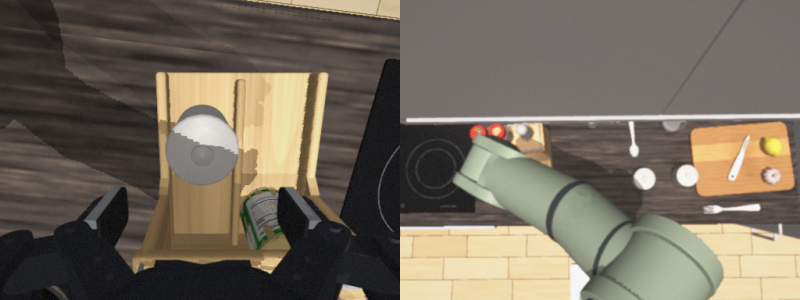

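The caddy stands upright in the free lane at about (202,150) in the half-scale view; the rest is untouched. Next: shut the fingers, back off, and tilt the tool to lean in under the shelf.

```bash

python3 -m creep '{"increments":[{"tx":0.3,"ty":0,"tz":0,"rx":0,"ry":0,"rz":0,"gripper":0},{"tx":0.5,"ty":0,"tz":0,"rx":0,"ry":-0.5,"rz":0,"gripper":0},{"tx":0.4,"ty":0,"tz":0,"rx":0,"ry":-0.8,"rz":0,"gripper":0},{"tx":0.2,"ty":0,"tz":0,"rx":0,"ry":-0.8,"rz":0,"gripper":0},{"tx":0,"ty":0,"tz":0,"rx":0,"ry":-0.8,"rz":0,"gripper":0},{"tx":0,"ty":0,"tz":0,"rx":0,"ry":-0.8,"rz":0,"gripper":0},{"tx":0,"ty":0,"tz":0,"rx":0,"ry":-0.4,"rz":0,"gripper":0},{"tx":0,"ty":0,"tz":0,"rx":0,"ry":0,"rz":0,"gripper":0}]}' 30 >/dev/null
python3 go.py "[.366,.2630,.15]"; python3 -c "
from cell import arm;print(arm.read_state()['q'].round(2))"
```

```text
t 19.7 p [0.3744 0.2641 0.1918] F [-0.6  -0.79 -0.7 ] w 0.0002 g 0.0 yaw -173.36 zax [ 0.413  0.047 -0.909]
units [ 0.502 -0.001  0.689]
[-0.31  0.26 -0.76  2.32  1.04  0.61 -0.22]
```

```bash

python3 -m creep '{"increments":[{"tx":0.25,"ty":0,"tz":0.35,"rx":0,"ry":0,"rz":0,"gripper":0},{"tx":0.25,"ty":0,"tz":0.35,"rx":0,"ry":0,"rz":0,"gripper":0},{"tx":0,"ty":0,"tz":0,"rx":0,"ry":0,"rz":0,"gripper":0},{"tx":0,"ty":0,"tz":0,"rx":0,"ry":0,"rz":0,"gripper":0}]}' 30 >/dev/null
python3 go.py "[.366,.2630,.045]"; python3 -c "
from cell import arm;print(arm.read_state()['q'].round(2))"
```

```text
t 20.1 p [0.3676 0.2633 0.1501] F [-0.31  0.24  0.25] w -0.0002 g 0.0 yaw -173.52 zax [ 0.412  0.046 -0.91 ]
units [ 8.990e-01 -1.000e-03  1.899e+00]
[-0.39  0.35 -0.71  2.37  1.25  0.6  -0.47]
```

```bash

python3 -m creep '{"increments":[{"tx":0.2,"ty":0,"tz":0.45,"rx":0,"ry":0,"rz":0,"gripper":0},{"tx":0.25,"ty":0,"tz":0.5,"rx":0,"ry":0,"rz":0,"gripper":0},{"tx":0,"ty":0,"tz":0,"rx":0,"ry":0,"rz":0,"gripper":0},{"tx":0,"ty":0,"tz":0,"rx":0,"ry":0,"rz":0,"gripper":0}]}' 30 >/dev/null
python3 go.py "[.366,.2630,.045]"; python3 -c "
from cell import arm;print(arm.read_state()['q'].round(2))"
python3 -m creep '{"increments":[{"tx":0.2,"ty":0,"tz":0.45,"rx":0,"ry":0,"rz":0,"gripper":0},{"tx":0.25,"ty":0,"tz":0.5,"rx":0,"ry":0,"rz":0,"gripper":0},{"tx":0,"ty":0,"tz":0,"rx":0,"ry":0,"rz":0,"gripper":0},{"tx":0,"ty":0,"tz":0,"rx":0,"ry":0,"rz":0,"gripper":0}]}' 30 >/dev/null
python3 go.py "[.375,.2640,.045]"; python3 -c "
from cell import arm;print(arm.read_state()['q'].round(2))"
```

```text
t 20.5 p [0.3671 0.2632 0.0983] F [-0.16  0.03 -0.17] w 0.0002 g 0.0 yaw -173.54 zax [ 0.413  0.046 -0.91 ]
units [ 0.463 -0.     0.961]
[-0.44  0.49 -0.68  2.41  1.53  0.63 -0.76]
t 20.9 p [0.3666 0.2629 0.0462] F [-0.15  0.28  0.42] w 0.0001 g 0.0 yaw -173.56 zax [ 0.414  0.046 -0.909]
units [-0.144  0.002  0.093]
[-0.42  0.66 -0.72  2.43  1.75  0.75 -0.97]
```

```bash

python3 -m creep '{"increments":[{"tx":-0.18,"ty":0,"tz":0.08,"rx":0,"ry":0,"rz":0,"gripper":0},{"tx":-0.18,"ty":0,"tz":0.08,"rx":0,"ry":0,"rz":0,"gripper":0},{"tx":-0.18,"ty":0,"tz":0.08,"rx":0,"ry":0,"rz":0,"gripper":0},{"tx":-0.09,"ty":0,"tz":0.04,"rx":0,"ry":0,"rz":0,"gripper":0},{"tx":-0.09,"ty":0,"tz":0.04,"rx":0,"ry":0,"rz":0,"gripper":0},{"tx":-0.09,"ty":0,"tz":0.04,"rx":0,"ry":-0.2,"rz":0,"gripper":0},{"tx":-0.09,"ty":0,"tz":0.04,"rx":0,"ry":-0.2,"rz":0,"gripper":0}]}' 30 >/dev/null
python3 go.py "[.440,.2710,.045]"
python3 -m creep '{"increments":[{"tx":-0.09,"ty":0,"tz":0.04,"rx":0,"ry":-0.2,"rz":0,"gripper":0},{"tx":-0.09,"ty":0,"tz":0.04,"rx":0,"ry":-0.2,"rz":0,"gripper":0},{"tx":-0.09,"ty":0,"tz":0.045,"rx":0,"ry":-0.2,"rz":0,"gripper":0},{"tx":-0.09,"ty":0,"tz":0.045,"rx":0,"ry":-0.2,"rz":0,"gripper":0}]}' 30 >/dev/null
python3 go.py "[.440,.2710,.045]"; python3 -c "
from cell import arm;print(arm.read_state()['q'].round(2))"
```

```text
t 21.6 p [0.4147 0.2687 0.0458] F [-6.77  0.05  2.06] w 0.0001 g 3.6 yaw -173.51 zax [ 0.451  0.051 -0.891]
units [-0.445 -0.011  0.245]
t 22.0 p [0.4343 0.2708 0.0468] F [-5.78 -0.89  0.16] w 0.0003 g 2.8 yaw -173.49 zax [ 0.523  0.059 -0.85 ]
units [-0.077 -0.01   0.09 ]
[-0.39  0.72 -0.67  2.37  1.91  0.84 -1.01]
```

```bash

python3 -m creep '{"increments":[{"tx":-0.14,"ty":0,"tz":0.09,"rx":0,"ry":-0.25,"rz":0,"gripper":0},{"tx":-0.14,"ty":0,"tz":0.09,"rx":0,"ry":-0.25,"rz":0,"gripper":0},{"tx":-0.13,"ty":0,"tz":0.1,"rx":0,"ry":-0.25,"rz":0,"gripper":0},{"tx":-0.13,"ty":0,"tz":0.1,"rx":0,"ry":-0.25,"rz":0,"gripper":0},{"tx":-0.13,"ty":0,"tz":0.1,"rx":0,"ry":0,"rz":0,"gripper":0}]}' 30 >/dev/null
python3 go.py "[.5195,.2795,.046]"
python3 - <<'E'
from cell import optics
import cv2
p,d=optics.get_image("scene");cv2.imwrite("pics/s6.png",cv2.resize(p[130:350,70:340],(800,600))[:,:,::-1])
E
```

```text
t 22.5 p [0.4748 0.2754 0.0456] F [-5.58 -0.81 -0.42] w 0.0 g 2.9 yaw -173.41 zax [ 0.607  0.069 -0.791]
units [-0.715 -0.021  0.541]
```

View pics/s6.png

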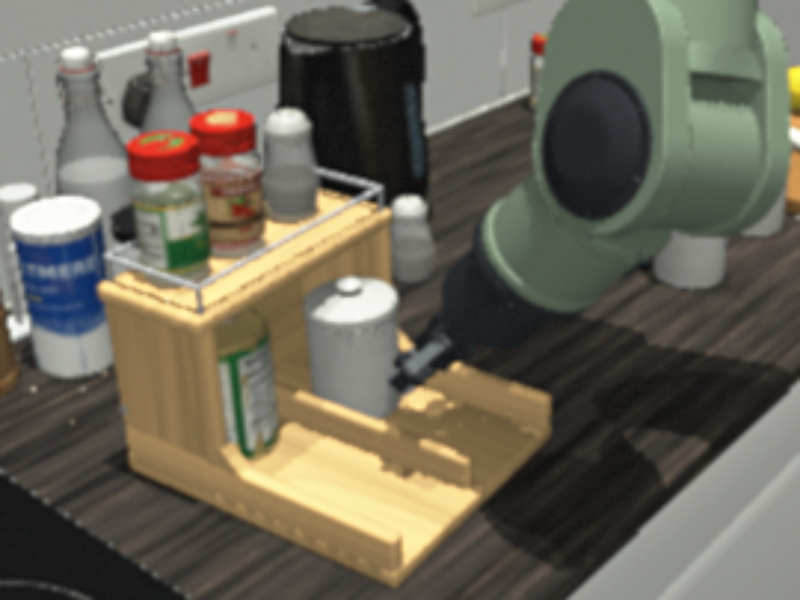

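The view shows the caddy upright in the lane, the fingertips at (410,375) pushing low on it, and the wrist leaning well clear of the shelf. I'll push on.

```bash

python3 -m creep '{"increments":[{"tx":-0.13,"ty":0,"tz":0.1,"rx":0,"ry":0,"rz":0,"gripper":0},{"tx":-0.13,"ty":0,"tz":0.1,"rx":0,"ry":0,"rz":0,"gripper":0},{"tx":-0.13,"ty":0,"tz":0.1,"rx":0,"ry":0,"rz":0,"gripper":0},{"tx":-0.1,"ty":0,"tz":0.075,"rx":0,"ry":0,"rz":0,"gripper":0}]}' 30 >/dev/null
python3 go.py "[.5195,.2795,.046]"
for i in 1 2; do :; done
python3 -m creep '{"increments":[{"tx":-0.06,"ty":0,"tz":0.046,"rx":0,"ry":0,"rz":0,"gripper":0},{"tx":-0.04,"ty":0,"tz":0.03,"rx":0,"ry":0,"rz":0,"gripper":0}]}' 30 | grep -E "pos|contact"
python3 -m creep '{"increments":[{"tx":-0.03,"ty":0,"tz":0.023,"rx":0,"ry":0,"rz":0,"gripper":0}]}' 30 | grep -E "pos|contact"
python3 -m creep '{"increments":[{"tx":-0.03,"ty":0,"tz":0.023,"rx":0,"ry":0,"rz":0,"gripper":0}]}' 30 | grep -E "pos|contact"
```

```text
t 22.95 p [0.5063 0.2789 0.0465] F [-5.12 -1.2   0.55] w -0.0001 g 2.7 yaw -173.52 zax [ 0.608  0.069 -0.791]
units [-0.202 -0.018  0.168]
tool_pos: [0.5125, 0.2797, 0.0465]
contact_force: [-6.4, -1.3, -0.0]
tool_pos: [0.5143, 0.2799, 0.0465]
contact_force: [-5.4, 0.0, 0.0]
tool_pos: [0.5161, 0.2801, 0.0465]
contact_force: [-5.2, -1.6, -0.1]
```

```bash

for k in 1; do
python3 -m creep '{"increments":[{"tx":-0.03,"ty":0,"tz":0.023,"rx":0,"ry":0,"rz":0,"gripper":0}]}' 30 | grep -E "pos|contact"
python3 -m creep '{"increments":[{"tx":-0.03,"ty":0,"tz":0.023,"rx":0,"ry":0,"rz":0,"gripper":0}]}' 30 | grep -E "pos|contact"
python3 -m creep '{"increments":[{"tx":-0.03,"ty":0,"tz":0.023,"rx":0,"ry":0,"rz":0,"gripper":0}]}' 30 | grep -E "pos|contact"
done
```

```text
tool_pos: [0.5179, 0.2803, 0.0465]
contact_force: [-6.0, -0.7, -0.0]
tool_pos: [0.5198, 0.2806, 0.0465]
contact_force: [-6.3, -1.4, 0.3]
tool_pos: [0.5217, 0.2808, 0.0466]
contact_force: [-5.4, -0.8, 0.3]
```

```bash

python3 -m creep '{"increments":[{"tx":-0.03,"ty":0,"tz":0.023,"rx":0,"ry":0,"rz":0,"gripper":0}]}' 30 | grep -E "pos|contact"
python3 -m creep '{"increments":[{"tx":-0.03,"ty":0,"tz":0.023,"rx":0,"ry":0,"rz":0,"gripper":0}]}' 30 | grep -E "pos|contact"
python3 - <<'E'
from cell import optics
from h import *
for n in("scene",):
  c=optics.camera_info(n);p,d=optics.get_image(n);np.savez("s7.npz",p=p,d=d,K=c["camera_matrix"],T=c["extrinsics"])
p,P=cloud("s7.npz"); z=P[...,2]; th=np.radians(6.4); ex=np.array([np.cos(th),np.sin(th)]); ey=np.array([-np.sin(th),np.cos(th)])
X=(P[...,:2]-[.445,.271])@ex; Y=(P[...,:2]-[.445,.271])@ey
m=(abs(Y)<.04)&(z>.06)&(z<.15)&(X>.05)&(X<.17)
v,u=np.where(m);print(m.sum(),u.min(),u.max(),v.min(),v.max())
q=(z>.10)&m; print(np.percentile(X[q],[1,5,50,95]),Y[q].mean())
cv2.imwrite("pics/s7.png",cv2.resize(p[190:310,130:290],(800,600))[:,:,::-1])
E
```

```text
tool_pos: [0.5236, 0.281, 0.0465]
contact_force: [-5.7, -1.5, -0.1]
tool_pos: [0.525, 0.2812, 0.0462]
contact_force: [-10.3, -0.9, -5.9]
805 158 199 217 263
[0.06969407 0.08625592 0.1006791  0.1173353 ] 0.009011785168601653
```

View pics/s7.png

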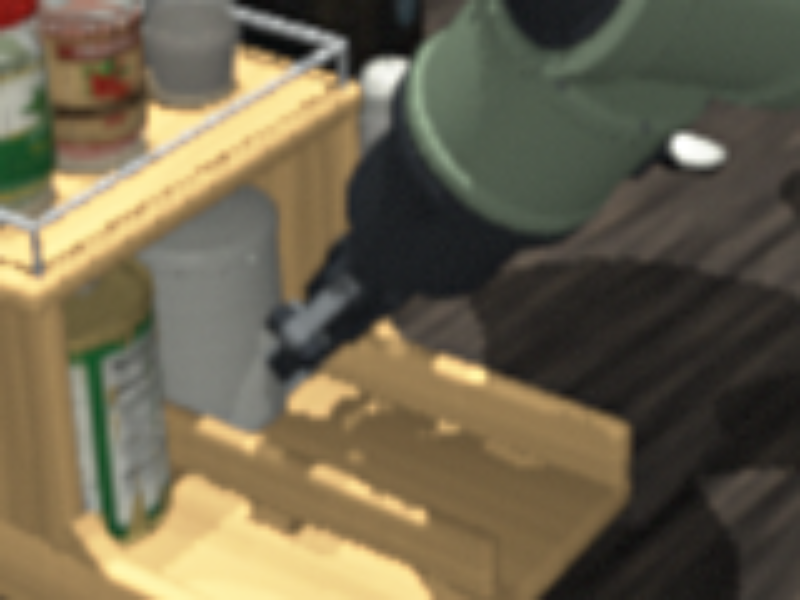

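```bash

python3 -m creep '{"increments":[{"tx":0,"ty":0,"tz":0,"rx":0,"ry":0,"rz":0,"gripper":0}]}' 30 | grep -E "pos|contact"
python3 -m creep '{"increments":[{"tx":-0.02,"ty":0,"tz":0.015,"rx":0,"ry":0,"rz":0,"gripper":0},{"tx":0,"ty":0,"tz":0,"rx":0,"ry":0,"rz":0,"gripper":0}]}' 30 | grep -E "pos|contact"
python3 -m creep '{"increments":[{"tx":-0.02,"ty":0,"tz":0.015,"rx":0,"ry":0,"rz":0,"gripper":0},{"tx":0,"ty":0,"tz":0,"rx":0,"ry":0,"rz":0,"gripper":0}]}' 30 | grep -E "pos|contact"
```

```text
tool_pos: [0.525, 0.2811, 0.0461]
contact_force: [-5.7, -0.0, -3.4]
tool_pos: [0.5255, 0.2812, 0.0457]
contact_force: [-9.2, -0.5, -6.4]
tool_pos: [0.5261, 0.2812, 0.0453]
contact_force: [-11.7, -0.9, -8.6]
```

The push now stalls: each 1 mm commanded gives about 0.5 mm while the force climbs, and the total travel is about 123 mm. That fits the caddy being against the rear panel. I'll back off gently and check.

```bash

python3 -m creep '{"increments":[{"tx":0.04,"ty":0,"tz":-0.03,"rx":0,"ry":0,"rz":0,"gripper":0},{"tx":0.08,"ty":0,"tz":-0.06,"rx":0,"ry":0,"rz":0,"gripper":0},{"tx":0.2,"ty":0,"tz":-0.15,"rx":0,"ry":0,"rz":0,"gripper":0},{"tx":0.4,"ty":0,"tz":-0.31,"rx":0,"ry":0,"rz":0,"gripper":0},{"tx":0.5,"ty":0,"tz":-0.38,"rx":0,"ry":0,"rz":0,"gripper":0},{"tx":0.4,"ty":0,"tz":-0.31,"rx":0,"ry":0,"rz":0,"gripper":0},{"tx":0,"ty":0,"tz":0,"rx":0,"ry":0,"rz":0,"gripper":0}]}' 30 | grep -E "pos|contact"
python3 - <<'E'
from cell import optics,arm
from h import *
for n in("wrist","scene"):
  c=optics.camera_info(n);p,d=optics.get_image(n);np.savez(n[0]+"8.npz",p=p,d=d,K=c["camera_matrix"],T=c["extrinsics"])
  cv2.imwrite(f"pics/{n}8.png",p[:,:,::-1])
a=np.hstack([cv2.resize(cv2.imread("pics/wrist8.png"),(400,300)),cv2.resize(cv2.imread("pics/scene8.png")[190:310,130:290],(400,300))]);cv2.imwrite("pics/m8.png",a)
th=np.radians(6.4); ex=np.array([np.cos(th),np.sin(th)]); ey=np.array([-np.sin(th),np.cos(th)])
for f in("w8.npz","s8.npz"):
  p,P=cloud(f);z=P[...,2];X=(P[...,:2]-[.445,.271])@ex; Y=(P[...,:2]-[.445,.271])@ey
  for a,b in((.04,.06),(.06,.09),(.1,.12)):
    m=(z>a)&(z<b)&(abs(Y)<.033)&(X>.05)&(X<.18)
    if m.sum()>30: print(f,a,b,m.sum(),"X",np.percentile(X[m],[2,50,98]).round(4),"centreline X",np.percentile(X[m&(abs(Y)<.006)],[5,50]).round(4) if (m&(abs(Y)<.006)).sum()>5 else None)
  pan=(z>.06)&(z<.15)&(X>.13)&(X<.19)&(abs(Y)<.045); print("panel",pan.sum(),np.median(X[pan]) if pan.any() else None)
  sh=(z>.155)&(z<.172)&(X>.04)&(X<.1)&(abs(Y)<.04); print("shelf edge X",np.percentile(X[sh],[1,5,50]) if sh.sum()>5 else None)
E
```

```text
tool_pos: [0.4283, 0.2725, 0.0453]
contact_force: [0.5, -0.1, -0.5]
w8.npz 0.04 0.06 174 X [0.0869 0.0883 0.0897] centreline X [0.087  0.0882]
w8.npz 0.06 0.09 74 X [0.0869 0.0881 0.0892] centreline X [0.0871 0.0881]
panel 0 None
shelf edge X None
s8.npz 0.04 0.06 133 X [0.0855 0.0901 0.1044] centreline X [0.0854 0.0867]
s8.npz 0.06 0.09 219 X [0.0854 0.0905 0.1054] centreline X [0.0851 0.0868]
s8.npz 0.1 0.12 291 X [0.0852 0.0979 0.1176] centreline X [0.0851 0.092 ]
panel 1 0.13322485277065574
shelf edge X [0.06928879 0.07032045 0.07834501]
```

View pics/m8.png

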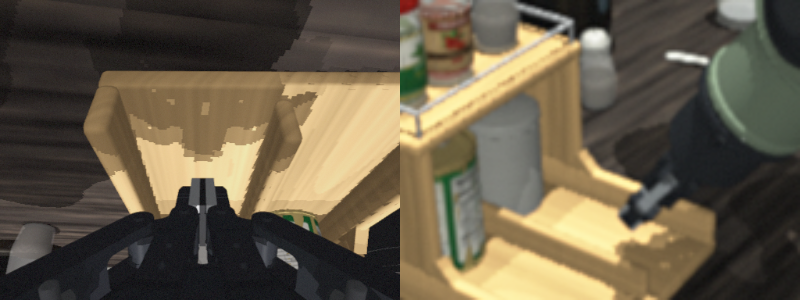

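In the scene view the caddy's near face sits about 15.5 mm behind the shelf edge (nominal 14 to lid, 15 to body), so it is home and upright. I'll rise clear and do a final check.

```bash

python3 -m creep '{"increments":[{"tx":-0.2,"ty":0,"tz":-0.25,"rx":0,"ry":0,"rz":0,"gripper":0},{"tx":-0.4,"ty":0,"tz":-0.5,"rx":0,"ry":0,"rz":0,"gripper":0},{"tx":-0.4,"ty":0,"tz":-0.5,"rx":0,"ry":0,"rz":0,"gripper":0},{"tx":-0.2,"ty":0,"tz":-0.25,"rx":0,"ry":0,"rz":0,"gripper":0},{"tx":0,"ty":0,"tz":0,"rx":0,"ry":0,"rz":0,"gripper":0},{"tx":0,"ty":0,"tz":0,"rx":0,"ry":0,"rz":0,"gripper":0},{"tx":0,"ty":0,"tz":0,"rx":0,"ry":0,"rz":0,"gripper":0}]}' 30 | grep -E "pos|contact|^t:"
python3 - <<'E'
from cell import optics
from h import *
f0=np.load("scene0.npz");
c=optics.camera_info("scene");p,d=optics.get_image("scene");np.savez("s9.npz",p=p,d=d,K=c["camera_matrix"],T=c["extrinsics"])
cv2.imwrite("pics/s9.png",p[:,:,::-1])
p,P=cloud("s9.npz");z=P[...,2]
for x,y in((.4362,-.0917),(.444,-.231)):
  near=np.hypot(P[...,0]-x,P[...,1]-y)<.06; m=near&(z>.095)&(z<.112);print(m.sum(),cv2.minEnclosingCircle(P[m][:,:2].astype(np.float32)))
_,P0=cloud("scene0.npz")
for n,(x,y) in dict(tumbler=(.63,-.19),spoon=(.56,-.07),shaker=(.63,.085)).items():
  w=(np.hypot(P0[...,0]-x,P0[...,1]-y)<.08); print(n,np.nanpercentile(abs(P0-P)[w].max(-1),[50,80,95]).round(3))
th=np.radians(6.4); ex=np.array([np.cos(th),np.sin(th)]); ey=np.array([-np.sin(th),np.cos(th)])
X=(P[...,:2]-[.445,.271])@ex; Y=(P[...,:2]-[.445,.271])@ey
for a,b in((.04,.07),(.07,.09)):
  m=(z>a)&(z<b)&(abs(Y)<.006)&(X>.05)&(X<.18);print(np.percentile(X[m],[5,50]))
E
```

```text
t: 25.9
tool_pos: [0.4329, 0.271, 0.1406]
contact_force: [-0.1, 0.1, -0.7]
206 ((0.43128567934036255, -0.0865858942270279), 0.03551308438181877)
178 ((0.44057759642601013, -0.2276119738817215), 0.03558197245001793)
tumbler [0.47  0.5   0.534]
spoon [0.002 0.005 0.383]
shaker [0.002 0.184 0.281]
[0.08506633 0.08649711]
[0.08542736 0.08647272]
```

View pics/s9.png

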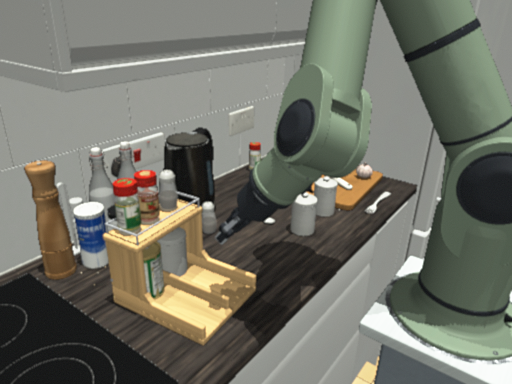

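The full caddy is home in the lane, both started caddies stand at (303,213) and (325,196), and the shaker, at (208,215), is in place. The tumbler and most of the spoon are only hidden behind the arm, which touches nothing. Handing in.

```bash
python3 -c "
from cell import workorder; print(workorder.hand_in())"
```

```text
the job is handed in; nothing more can be done
None
```

The full caddy (about 0.82 kg) is pushed upright against the rear panel of the free lane, the two started caddies are standing on the worktop clear of the rack, and the job was handed in at about 26 s; the arm hid the tumbler and most of the teaspoon in the last view, but it never went near them.

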